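Release the stuck cutter drawer with the dowel

TASK

The cutter drawer has no handle and is held shut by a spring catch behind it. Take the dowel from its wooden block, push it gently down through the small hole at the back of the case's top until the catch lets go and the drawer springs all the way out, without forcing the catch against its stop; then stand the dowel back in its block and leave everything else in its place.

Things in the scene. Friction and masses are not known exactly. Their poses are not given: they have to be found in the camera images.
- cutter_case: low bare aluminium case fixed to the worktop, 170 (x) x 120 (y) x 100 mm high; origin at the centre of its underside, z up; its own -x side is the open front, filled by the flush, handleless steel drawer front; the release hole is in the top near the opposite (+x) end
- release_hole (a point): centre of the mouth of the round release hole, 14.5 mm across, in the flat upper face (100 mm above the worktop, plate 6 mm thick), 55 mm from the case's centre towards its back. Straight below lies the flat pad of the spring catch, 24 mm across, which moves straight down: its depth differs each time, 16 to 48 mm below the upper face, is not measured and must be felt
- drawer (a joint): how far the drawer is out, m: 0 shut, 0.045 all the way out. The catch resists with 4 N at first touch and 0.45 N more per mm; pressed 7 to 8 mm (8 N) it frees the drawer; at 9 mm it meets a rigid stop. Keep it down about 0.3 s while the drawer starts; a damped spring drives that out in about a second and it stays out. Over 16 N on the catch is forcing it
- dowel_grip (a point): centre of the wooden dowel's turned handle, which is a smooth round grip 25 mm in diameter; the dowel is 140 mm long over all and weighs about 60 g; its z axis runs from the tip up through the handle. The handle takes the upper 60 mm; this point lies 110 mm above the tip and 30 mm below the top end. It starts upright in the block
- dowel_tip (a point): centre of the flat lower end of the dowel; the shaft is 10 mm in diameter with a chamfered end and 80 mm long below the handle
- block_hole (a point): centre of the mouth of the round hole, 14 mm across with a 3 mm chamfer and 40 mm deep, in the middle of the top of the dark wooden block (70 x 70 x 50 mm high, fixed to the worktop; the mouth is 50 mm above the worktop). With the dowel home its tip is 40 mm below this point
- tape_center (a point): loose roll of masking tape, 82 mm across and 24 mm high, lying flat between the case and the block; the point is its centre, 12 mm above the worktop; to be left alone
- pudding_b_center (a point): loose small cream-coloured dessert cup, 59 mm across and 45 mm high, in the middle, nearer the robot than the tape; the point is its centre, half-way up; to be left alone
Not all that is in view belongs to the job. What is meant by the part that bears dowel_grip is not purple, and is the larger of those in its own colour.

How it is judged:
By the outcome, as a careful person would: the job done as asked, in the order asked, and still so for the second after the job is handed in, with the robot touching nothing.
It also fails if it takes over 72 s, if anything falls off the work surface, if the arm or the gripper's body presses on something with over 40 N, if the wrist force passes 120 N, or if a joint passes its speed limit or range.

ROBOT

A 6-joint arm with a two-finger parallel gripper is mounted at the origin on a cart in front of the work surface, level with it; the furniture and walls round the work are solid. World frame = base frame: x ahead of the robot, y to its left, z up, the work surface at z = 0. Lengths are in m, angles in degrees, forces in N, time in s.
With the tool pointing down it reaches from about 0.4 to 0.825 m from the base axis. Payload 7 kg.
Tool frame: the origin (TCP) lies between the finger pads; the fingertips stand 22 mm ahead of it and the grasp point (between the pads) lies 3 mm ahead of it; z points along the fingers, y is the direction in which the jaws open and shut (so a half turn about z gives the same grasp; the last joint's range is limited). The gripper opens to 88 mm and grips with 3 to 60 N. Pads are 19 mm wide; open, the fingers measure 130 mm over their backs; the gripper's body (78 mm by 193 mm) begins 47 mm behind the grasp point.
Start: joints at [-51.102, 20.546, 0.682, 0, -70.136, -16.507], TCP at [0.257, -0.624, 0.249] pointing down, gripper open.
Joint ranges: [-176.03, 176.03], [-82.01, 121.73], [-58.28, 71.71], [-173.87, 95.51], [-174.79, -0.11], [-173.66, 173.66]. Speed limits (degrees/s): [136.94, 136.94, 172.46, 180, 180, 180].

INTERFACE

Orientations are given as [roll, pitch, yaw] about the fixed x, y, z axes, in that order (R = Rz(yaw) Ry(pitch) Rx(roll)).
In Python, from plant import telemetry, cams, r gives the robot as it stands.
- The arm moves only by the tool carry_out, never from a script. Its argument "commands" is one flat list of numbers, 5 for each row, row after row: the shift along the world's x, y, z as a fraction of full scale, then the turn about the world's z as a fraction of full scale, then the gripper's target within -1 to 1 (shut at 1, half-way at 0, fully open at -1). In form: [x, y, z, turn, claw, x, y, z, turn, claw, ...]. A call has 1 to 8 rows; each row shifts and turns the commanded pose from where the row before left it; what a row does not reach is not made up. Full scale, the value 1, is 0.04 m for a shift and 4 degrees for a turn. A row lasts 1/10 s, in which the tool goes at most 50 mm and 8.59 degrees, less where a joint would pass 70% of its speed; a pose out of reach is approached as far as the arm can. A call with a number of a shift or a turn outside -1 to 1 is refused whole. A call with a gripper value outside its range is refused whole. The fingers move at their own pace and stop on an object; "grip_force" is the grip in N (left out, the last holds). Time passes only in rows, so rows that do not move let the fingers close. It gives the time, the measured TCP pose, the force and the opening at its end, in the units of the state.
- telemetry.get_state(): the state, without advancing time (a new reading comes with each control period).
- cams.capture(name): name is "scene" or "top" or "wrist"; returns a dict with "frame" (384x512x3 uint8, red, green, blue), "camera_matrix" (3x3 intrinsics, pixels), "camera_from_world" (4x4, takes a point from world to camera coordinates); the wrist camera has in their place "mount" (4x4, takes a point from camera to tool coordinates, whose origin is the TCP and whose axes are the flange's). Camera axes: x right, y down, z forward; pixel columns grow to the right and rows downward; lengths in m; the calibration is good to about 2 mm. A picture is of the moment at which its call begins: read the wrist's pose just before it. There is no depth.
- r.close_job(): hands the job in, once; it reports no verdict.
The state is a dict: "time_s": time; "joints": joint angles; "qd": joint speeds; "joint_torque": joint torques, N m; "tcp_pos": TCP position; "eef_rot": TCP orientation; "contact_force": force on the tool from outside, world axes, zero at the start; "moment": the same for the moment, N m; "gripper_width": finger opening in m.
Only numpy, scipy, OpenCV 4.12 (cv2) and the standard library are available. Lean on these libraries where they do the work, as an engineer would, in place of code of your own. Each camera call takes 0.05 s, during which the arm holds its last target. There are 200 camera calls.

## Working session

There is one attempt and no reset: what is moved stays moved. The work goes in short steps, Python scripts to look and compute and a tool call to move; the robot and the scene stay as the last step left them, time stands still between calls to the robot, and variables do not carry over. Pictures are saved under pics/ and viewed, about 8 in all and at most 12, crops included, and the job is handed in when it is done.

Besides the shell and the picture viewer there is one more tool, called after "Call:" by a JSON object that holds its "fn" and its "kwargs", one argument or row to a line. carry_out: Moves the arm, as the interface text tells. Shift numbers are shares of 0.04 m and turn numbers shares of 4 degrees, none past 1 either way. Its arguments: {"type":"object","properties":{"commands":{"type":"array"},"grip_force":{"type":"number"}},"required":["commands"]}

```bash
mkdir -p pics; cat > h.py <<'E'
from plant import telemetry, cams, r
import numpy as np, cv2
from scipy.spatial.transform import Rotation as R
def snap(n,f):
    s=telemetry.get_state(); c=cams.capture(n); cv2.imwrite('pics/'+f,cv2.cvtColor(c['frame'],cv2.COLOR_RGB2BGR))
    K=np.array(c['camera_matrix'])
    if n=='wrist':
        T=np.eye(4);T[:3,:3]=R.from_euler('xyz',s['eef_rot'],degrees=True).as_matrix();T[:3,3]=s['tcp_pos']
        M=np.linalg.inv(T@np.array(c['mount']))
    else: M=np.array(c['camera_from_world'])
    np.savez('pics/'+f+'.npz',K=K,M=M); return c
def pz(f,u,v,z):
    d=np.load('pics/'+f+'.npz'); W=np.linalg.inv(d['M']); ray=W[:3,:3]@np.linalg.inv(d['K'])@[u,v,1]; o=W[:3,3]
    return (o+ray*(z-o[2])/ray[2]).round(4)
def proj(f,p):
    d=np.load('pics/'+f+'.npz'); q=d['K']@(d['M']@np.append(p,1))[:3]; return (q[:2]/q[2]).round(1)
E
python3 - <<'E'
from h import *
for n in('scene','top'): snap(n,n+'.png')
a=cv2.imread('pics/scene.png');b=cv2.imread('pics/top.png')
for n,i in(('scene',a),('top',b)): cv2.imwrite(f'pics/{n}L.png',cv2.resize(i,(800,600),interpolation=cv2.INTER_CUBIC))
print(telemetry.get_state())
E
```

```text
{'time_s': 0.1, 'joints': array([-5.11009710e+01,  2.05876081e+01,  6.37483845e-01, -1.83432127e-02,
       -7.01367808e+01, -1.65071557e+01]), 'qd': array([ 0.0571888 , -0.17120757,  0.15110533,  0.10881622, -0.02764659,
       -0.03941561]), 'joint_torque': array([-1.43230507e-03, -5.84162557e+01,  2.93747842e+01,  7.01533914e+00,
        1.01850060e-02, -6.09446693e-05]), 'tcp_pos': array([ 0.25695006, -0.6237204 ,  0.24769963]), 'eef_rot': array([ 1.79911777e+02, -8.16127828e-03, -1.57614366e+02]), 'contact_force': array([-0.02103582,  0.47909784,  0.37586404]), 'moment': array([0.01306801, 0.05605105, 0.01092571]), 'gripper_width': 0.08762649163114762}
```

View pics/sceneL.png

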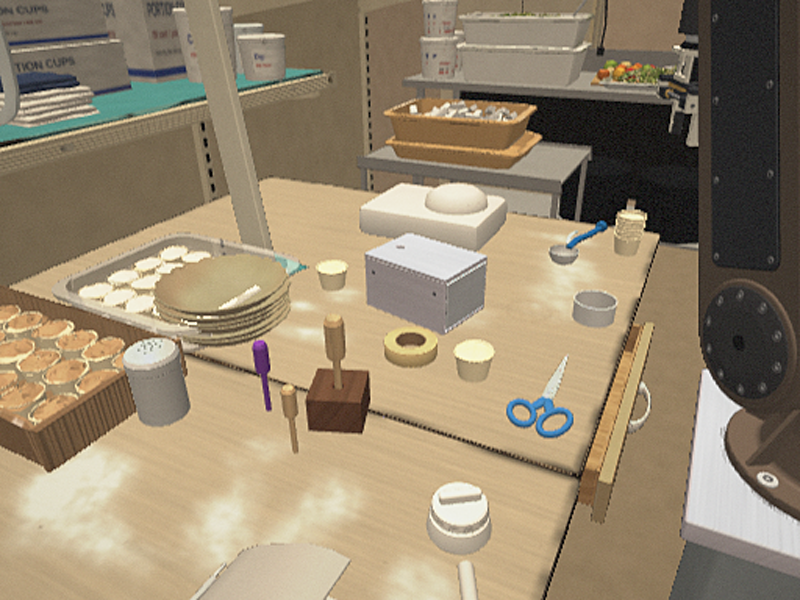

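View pics/topL.png

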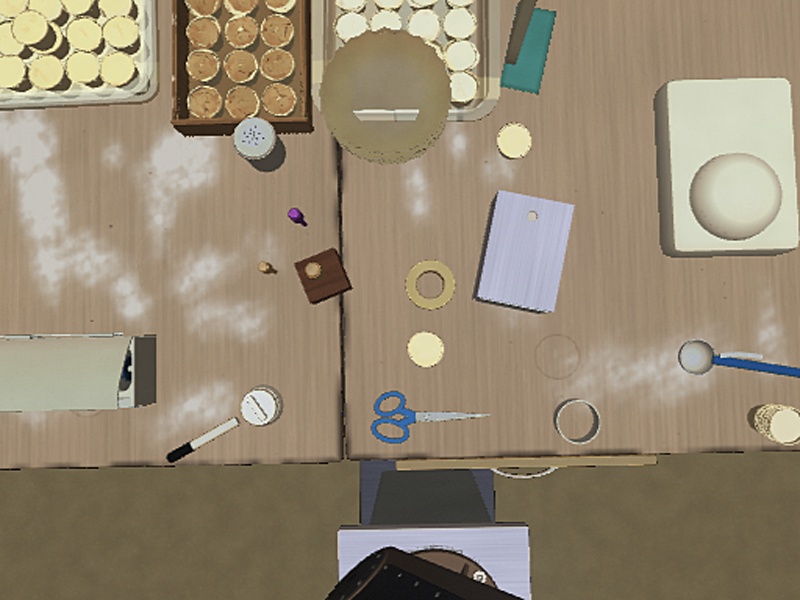

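The scene and top views show the large wooden dowel standing in the dark block (top view, 800-px scale: handle at 313,270, block centre about 323,276). The case hole is at 532,216. The smaller wooden and purple dowels stand left of the block.

```bash
python3 - <<'E'
from h import *
k=.64
def t(u,v,z,f='top.png'): return pz(f,u*k,v*k,z)
print('dowel top',t(313,269,.15)); print('small',t(264,266,.1),'purple',t(295,214,.1))
print('block corners',[t(*c,.05) for c in((295,262),(333,248),(351,286),(314,303))])
print('hole',t(532.5,216,.1)); print('case',[t(*c,.1) for c in((497,190),(574,205),(551,312),(474,299))])
print('scene hole',t(402,247,.1,'scene.png'),'scene top', t(335,317,.15,'scene.png'))
print('tape',t(430,285,.024),'cup',t(425,349,.045),'cup2',t(514,141,.045))
E
```

```text
dowel top [0.5732 0.169  0.15  ]
small [0.5844 0.2529 0.1   ] purple [0.6648 0.2035 0.1   ]
block corners [array([0.5948, 0.2134, 0.05  ]), array([0.6162, 0.1509, 0.05  ]), array([0.5534, 0.1226, 0.05  ]), array([0.5271, 0.1833, 0.05  ])]
hole [ 0.6523 -0.1663  0.1   ]
case [array([ 0.6946, -0.1126,  0.1   ]), array([ 0.6679, -0.2312,  0.1   ]), array([ 0.5026, -0.1897,  0.1   ]), array([ 0.5254, -0.0719,  0.1   ])]
scene hole [ 0.6509 -0.1659  0.1   ] scene top [0.5724 0.1696 0.15  ]
tape [ 0.5537 -0.0065  0.024 ] cup [0.4485 0.0048 0.045 ] cup2 [ 0.7869 -0.1503  0.045 ]
```

Call:
{"fn": "carry_out", "kwargs": {
  "commands": [0.33,0.825,0,0,-1,0.33,0.825,0,0,-1,0.33,0.825,0,0,-1,0.33,0.825,0,0,-1,0.33,0.825,0,0,-1,0.33,0.825,0,0,-1,0.33,0.825,0,0,-1,0.33,0.825,0,0,-1],
  "grip_force": 40
}}

```text
time_s: 0.9
tcp_pos: [0.3628, -0.3587, 0.2483]
eef_rot: [180.0, -0.0, -157.6]
contact_force: [1.4, -0.2, 0.5]
gripper_width: 0.0877
```

Call:
{"fn": "carry_out", "kwargs": {
  "commands": [0.33,0.825,0,0,-1,0.33,0.825,0,0,-1,0.33,0.825,0,0,-1,0.33,0.825,0,0,-1,0.33,0.825,0,0,-1,0.33,0.825,0,0,-1,0.33,0.825,0,0,-1,0.33,0.825,0,0,-1]
}}

```text
time_s: 1.7
tcp_pos: [0.4684, -0.0946, 0.2485]
eef_rot: [180.0, -0.0, -157.6]
contact_force: [-0.1, 0.2, 1.1]
gripper_width: 0.0875
```

Call:
{"fn": "carry_out", "kwargs": {
  "commands": [0.33,0.825,0,0,-1,0.33,0.825,0,0,-1,0.33,0.825,0,0,-1,0.33,0.825,0,0,-1,0.33,0.825,0,0,-1,0.33,0.825,0,0,-1,0.33,0.825,0,0,-1,0,0,0,0,-1]
}}

```text
time_s: 2.5
tcp_pos: [0.5618, 0.1381, 0.2475]
eef_rot: [-180.0, -0.0, -157.5]
contact_force: [-0.4, -0.9, -0.6]
gripper_width: 0.0873
```

```bash
python3 - <<'E'
from h import *
snap('wrist','w1.png'); i=cv2.imread('pics/w1.png'); cv2.imwrite('pics/w1L.png',cv2.resize(i,(768,576)))
s=telemetry.get_state();print(s['time_s'],s['tcp_pos'],s['eef_rot'])
print(proj('w1.png',[.573,.169,.15]),proj('w1.png',[.573,.169,.05]),proj('w1.png',[.584,.253,.1]))
E
```

```text
2.55 [0.56088686 0.13655665 0.24750978] [-1.79992923e+02 -9.24293027e-02 -1.57491943e+02]
[284.2 223.1] [276.2 186.2] [351.6 241.3]
```

View pics/w1L.png

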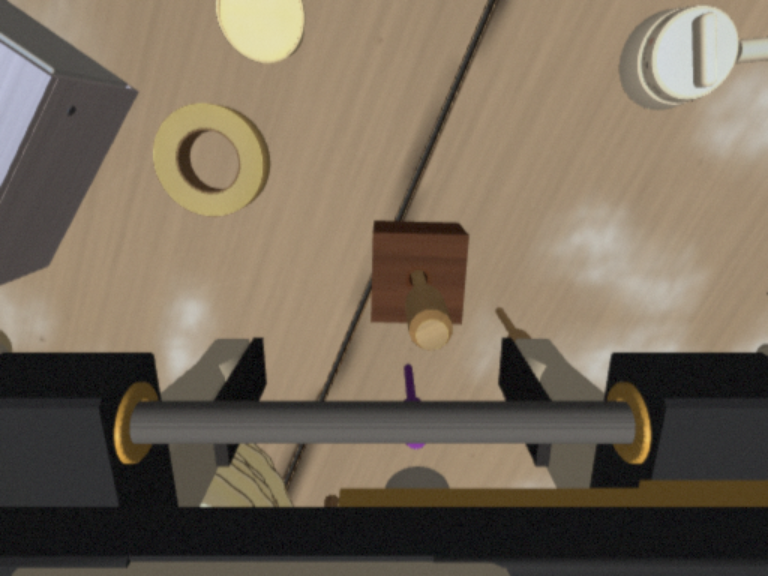

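Wrist view: the dowel's top is at about (432,330) and its shaft enters the block at about (418,276). That is within 1–2 px of where I projected it.

```bash
python3 - <<'E'
from h import *
print(pz('w1.png',287.7,219.7,.15),pz('w1.png',279,183,.05), [pz('w1.png',u/1.5,v/1.5,.05) for u,v in((373,234),(467,235),(463,324),(371,322))])
E
```

```text
[0.5692 0.1704 0.15  ] [0.5683 0.1704 0.05  ] [array([0.553 , 0.1277, 0.05  ]), array([0.5276, 0.1907, 0.05  ]), array([0.5916, 0.218 , 0.05  ]), array([0.6171, 0.1522, 0.05  ])]
```

Call:
{"fn": "carry_out", "kwargs": {
  "commands": [0.26,0.85,0,0,-1,0,0,0,0,-1,0,0,-0.6,0,-1,0,0,-0.7,0,-1,0,0,-0.7,0,-1,0,0,-0.6,0,-1,0,0,-0.5,0,-1,0,0,0,0,-1]
}}

```text
time_s: 3.35
tcp_pos: [0.569, 0.1669, 0.1218]
eef_rot: [-180.0, -0.3, -157.7]
contact_force: [-0.5, -0.3, 1.1]
gripper_width: 0.088
```

Call:
{"fn": "carry_out", "kwargs": {
  "commands": [0,0,0,0,1,0,0,0,0,1,0,0,0,0,1,0,0,0,0,1,0,0,0,0,1,0,0,0,0,1,0,0,0,0,1,0,0,0,0,1]
}}

```text
time_s: 4.15
tcp_pos: [0.5711, 0.1689, 0.1245]
eef_rot: [-180.0, -0.0, -157.6]
contact_force: [-0.3, 0.4, -0.4]
gripper_width: 0.0293
```

Call:
{"fn": "carry_out", "kwargs": {
  "commands": [0,0,0,0,1,0,0,0,0,1,0,0,0,0,1]
}}

```text
time_s: 4.45
tcp_pos: [0.5711, 0.1689, 0.1245]
eef_rot: [-180.0, -0.0, -157.6]
contact_force: [-0.0, -1.7, -0.0]
gripper_width: 0.0242
```

Call:
{"fn": "carry_out", "kwargs": {
  "commands": [0,0,0.4,0,1,0,0,0.8,0,1,0,0,0.9,0,1,0,0,0.9,0,1,0,0,0,0,1,0.2,-0.84,0,0,1,0.2,-0.84,0,0,1,0.2,-0.84,0,0,1]
}}

```text
time_s: 5.25
tcp_pos: [0.595, 0.0673, 0.2442]
eef_rot: [180.0, -0.0, -157.6]
contact_force: [1.0, -0.3, -0.1]
gripper_width: 0.0242
```

Call:
{"fn": "carry_out", "kwargs": {
  "commands": [0.2,-0.84,0,0,1,0.2,-0.84,0,0,1,0.2,-0.84,0,0,1,0.2,-0.84,0,0,1,0.2,-0.83,0,0,1,0.2,-0.83,0,0,1,0.2,-0.82,0,0,1,0,0,0,0,1]
}}

```text
time_s: 6.05
tcp_pos: [0.6511, -0.169, 0.2431]
eef_rot: [180.0, -0.1, -157.8]
contact_force: [-1.8, -0.3, -0.3]
gripper_width: 0.0242
```

Call:
{"fn": "carry_out", "kwargs": {
  "commands": [0,0,0,0,1,0,0,0,0,1,0,0,0,0,1]
}}

```text
time_s: 6.35
tcp_pos: [0.651, -0.1645, 0.2446]
eef_rot: [180.0, 0.0, -157.5]
contact_force: [-0.1, 1.4, -1.0]
gripper_width: 0.0244
```

```bash
python3 - <<'E'
from h import *
for n in('wrist','scene'): snap(n,n+'2.png')
s=telemetry.get_state();print(s['time_s'],s['tcp_pos'],s['contact_force'])
p=s['tcp_pos'];tip=p-[0,0,.1145]
for n in('wrist','scene'): print(n,'tip',proj(n+'2.png',tip),'hole',proj(n+'2.png',[.6515,-.1655,.1]))
i=cv2.imread('pics/wrist2.png');a=cv2.resize(i,(560,420))
i=cv2.imread('pics/scene2.png')
u,v=[int(x) for x in proj('scene2.png',[.6515,-.1655,.12])];print(u,v)
b=cv2.resize(i[v-40:v+40,u-40:u+40],(400,400),interpolation=cv2.INTER_CUBIC);cv2.imwrite('pics/s2c.png',b)
u,v=[int(x) for x in proj('wrist2.png',[.6515,-.1655,.1])];print(u,v);v0=max(v-80,0)
cv2.imwrite('pics/w2c.png',cv2.resize(i2:=cv2.imread('pics/wrist2.png')[v0:v0+160,u-100:u+100],None,fx=2,fy=2,interpolation=cv2.INTER_CUBIC));print(v0,u-100)
A=cv2.imread('pics/w2c.png');c=np.zeros((400,800,3),np.uint8);c[:A.shape[0],:A.shape[1]]=A;c[:,400:]=b;cv2.imwrite('pics/c2.png',c)
E
```

```text
6.45 [ 0.65112978 -0.16451241  0.24481439] [ 0.08353969 -0.3605576  -0.3286134 ]
wrist tip [254.4 190.7] hole [253.3 180.5]
scene tip [256.8 147.8] hole [257.  158.1]
256 151
253 180
100 153
```

View pics/c2.png

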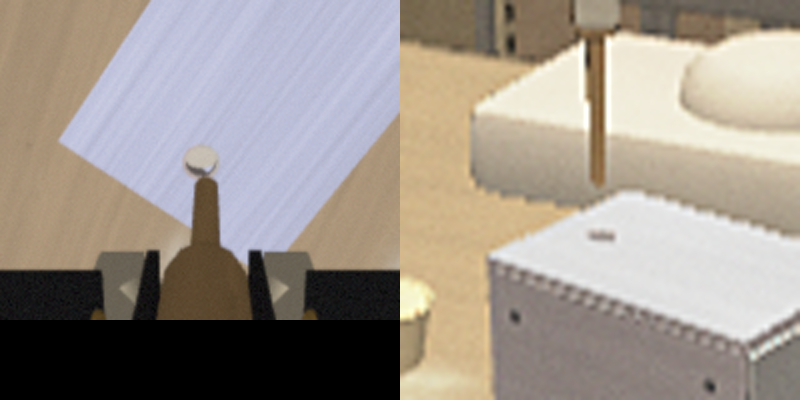

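Crops: wrist view hole at (253.5,180) and tip at (256,190.5); scene view hole at (256.2,158.2) and tip at (255.4,147.6).

```bash
python3 - <<'E'
from h import *
z=.1303
print('tip',pz('wrist2.png',256,190.5,z),pz('scene2.png',255.4,147.5,z))
print('hole',pz('wrist2.png',253.5,180.2,.1),pz('scene2.png',256.2,158.2,.1))
E
```

```text
tip [ 0.6505 -0.1633  0.1303] [ 0.6557 -0.165   0.1303]
hole [ 0.6512 -0.1654  0.1   ] [ 0.6532 -0.1639  0.1   ]
```

Call:
{"fn": "carry_out", "kwargs": {
  "commands": [0,-0.025,-0.2,0,1,0,0,-0.3,0,1,0,0,0,0,1,0,0,0,0,1]
}}

```text
time_s: 6.85
tcp_pos: [0.6508, -0.1665, 0.2237]
eef_rot: [180.0, -0.1, -157.6]
contact_force: [1.0, -0.2, -0.4]
gripper_width: 0.0245
```

```bash
python3 - <<'E'
from h import *
for n in('wrist','scene','top'): snap(n,n+'3.png')
s=telemetry.get_state();print(s['time_s'],s['tcp_pos'],s['contact_force'])
tip=s['tcp_pos']-[0,0,.1145]
c=np.zeros((400,800,3),np.uint8)
for k,(n) in enumerate(('wrist','scene')):
    t=proj(n+'3.png',tip);h=proj(n+'3.png',[.6515,-.1655,.1]);u,v=[int(x) for x in h]
    print(n,'tip',t,'hole',h,'origin',u-20,v-20)
    c[:,400*k:400*k+400]=cv2.resize(cv2.imread(f'pics/{n}3.png')[v-20:v+20,u-20:u+20],(400,400),interpolation=cv2.INTER_CUBIC)
cv2.imwrite('pics/c3.png',c)
E
```

```text
7.0 [ 0.6513164  -0.16660486  0.22483271] [-0.0054405   0.31981335 -0.3941853 ]
wrist tip [254.  191.6] hole [255.1 188.5] origin 235 168
scene tip [257.2 154.4] hole [257.  158.1] origin 237 138
```

View pics/c3.png

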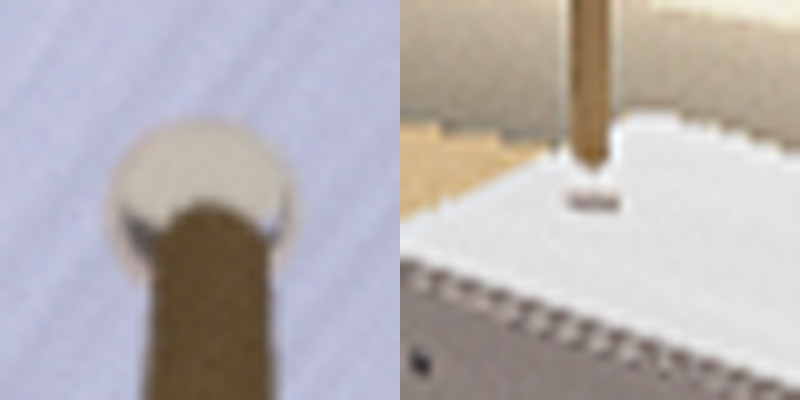

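Wrist crop: hole centre is about (201,205), giving px (255.1,188.5), and tip centre about (210,240), giving px (256,192). Scene crop: tip at (256.2,154.3), hole at (256.3,158.2).

```bash
python3 - <<'E'
from h import *
z=.1103
print('tip',pz('wrist3.png',256,192,z),pz('scene3.png',256.2,154.3,z))
print('hole',pz('wrist3.png',255.1,188.5,.1),pz('scene3.png',256.3,158.2,.1))
E
```

```text
tip [ 0.651  -0.1649  0.1103] [ 0.6543 -0.1664  0.1103]
hole [ 0.6515 -0.1655  0.1   ] [ 0.6529 -0.164   0.1   ]
```

Call:
{"fn": "carry_out", "kwargs": {
  "commands": [0,0.01,-0.1,0,1,0,0,-0.1,0,1,0,0,-0.08,0,1,0,0,0,0,1]
}}

```text
time_s: 7.4
tcp_pos: [0.6507, -0.166, 0.2126]
eef_rot: [180.0, -0.1, -157.6]
contact_force: [-0.1, -0.6, -1.9]
gripper_width: 0.0244
```

Call:
{"fn": "carry_out", "kwargs": {
  "commands": [0,0,-0.04,0,1,0,0,0,0,1]
}}

```text
time_s: 7.6
tcp_pos: [0.6511, -0.1661, 0.2116]
eef_rot: [180.0, -0.0, -157.6]
contact_force: [-0.1, 0.9, -0.8]
gripper_width: 0.0239
```

Call:
{"fn": "carry_out", "kwargs": {
  "commands": [0,0,-0.06,0,1,0,0,-0.06,0,1,0,0,-0.06,0,1,0,0,-0.06,0,1,0,0,0,0,1,0,0,0,0,1]
}}

```text
time_s: 8.2
tcp_pos: [0.6511, -0.1661, 0.2021]
eef_rot: [180.0, -0.0, -157.6]
contact_force: [0.6, 0.4, -0.2]
gripper_width: 0.0244
```

Call:
{"fn": "carry_out", "kwargs": {
  "commands": [0,0,-0.05,0,1,0,0,-0.05,0,1,0,0,0,0,1,0,0,0,0,1]
}}

```text
time_s: 8.6
tcp_pos: [0.6511, -0.1661, 0.1981]
eef_rot: [180.0, -0.0, -157.6]
contact_force: [-0.4, 0.3, -0.5]
gripper_width: 0.024
```

Call:
{"fn": "carry_out", "kwargs": {
  "commands": [0,0,-0.05,0,1,0,0,-0.05,0,1,0,0,0,0,1,0,0,0,0,1]
}}

```text
time_s: 9.0
tcp_pos: [0.6511, -0.1661, 0.1941]
eef_rot: [180.0, -0.0, -157.6]
contact_force: [-0.1, 0.3, -0.5]
gripper_width: 0.0243
```

Call:
{"fn": "carry_out", "kwargs": {
  "commands": [0,0,-0.05,0,1,0,0,-0.05,0,1,0,0,0,0,1,0,0,0,0,1]
}}

```text
time_s: 9.4
tcp_pos: [0.651, -0.1661, 0.1901]
eef_rot: [180.0, -0.0, -157.6]
contact_force: [0.1, -0.7, -1.2]
gripper_width: 0.0242
```

Call:
{"fn": "carry_out", "kwargs": {
  "commands": [0,0,-0.05,0,1,0,0,-0.05,0,1,0,0,0,0,1,0,0,0,0,1]
}}

```text
time_s: 9.8
tcp_pos: [0.6511, -0.1661, 0.1861]
eef_rot: [180.0, -0.0, -157.6]
contact_force: [-0.1, 0.0, -0.1]
gripper_width: 0.0242
```

Call:
{"fn": "carry_out", "kwargs": {
  "commands": [0,0,-0.05,0,1,0,0,-0.05,0,1,0,0,0,0,1,0,0,0,0,1]
}}

```text
time_s: 10.2
tcp_pos: [0.6515, -0.1662, 0.1829]
eef_rot: [-180.0, 0.1, -157.6]
contact_force: [0.2, -0.0, 5.0]
gripper_width: 0.0243
```

Call:
{"fn": "carry_out", "kwargs": {
  "commands": [0,0,-0.05,0,1,0,0,0,0,1,0,0,0,0,1]
}}

```text
time_s: 10.5
tcp_pos: [0.6515, -0.1662, 0.181]
eef_rot: [-180.0, 0.1, -157.6]
contact_force: [-0.6, 0.8, 5.4]
gripper_width: 0.024
```

Call:
{"fn": "carry_out", "kwargs": {
  "commands": [0,0,-0.05,0,1,0,0,0,0,1,0,0,0,0,1]
}}

```text
time_s: 10.8
tcp_pos: [0.6516, -0.1662, 0.1792]
eef_rot: [-179.9, 0.1, -157.6]
contact_force: [-1.3, 1.0, 6.1]
gripper_width: 0.0243
```

```bash
python3 - <<'E'
from h import *
for k in range(4):
    s=telemetry.get_state();print(s['tcp_pos'],s['contact_force'][2]);c=snap('top','top4.png')
a=cv2.imread('pics/top.png');b=cv2.imread('pics/top4.png')
print(np.abs(a.astype(int)-b)[190:225,295:360].mean())
E
```

```text
[ 0.65155487 -0.16617805  0.17918087] 6.1133263860563085
[ 0.65159177 -0.16616494  0.17919189] 6.521454656258242
[ 0.6515542  -0.16617737  0.17917902] 6.593892443777799
[ 0.65158944 -0.16616621  0.17919264] 7.276871937997545
45.73494505494506
```

Call:
{"fn": "carry_out", "kwargs": {
  "commands": [0,0,-0.025,0,1,0,0,0,0,1,0,0,0,0,1,0,0,0,0,1]
}}

```text
time_s: 11.4
tcp_pos: [0.6516, -0.1662, 0.1784]
eef_rot: [-179.9, 0.1, -157.6]
contact_force: [-1.8, 0.2, 8.4]
gripper_width: 0.0239
```

```bash
cat > chk.py <<'E'
from h import *
import sys
f=[]
for k in range(4):
    f.append(telemetry.get_state()['contact_force'][2]);c=snap('scene','now.png')
print(telemetry.get_state()['tcp_pos'],np.mean(f))
a=cv2.imread('pics/scene3.png');b=cv2.imread('pics/now.png')
D=np.abs(a.astype(int)-b)[150:215,230:320].max(2); print((D>40).sum())
E
python3 chk.py
```

```text
[ 0.65162606 -0.16618987  0.17838683] 7.581381241186779
18
```

Call:
{"fn": "carry_out", "kwargs": {
  "commands": [0,0,-0.015,0,1,0,0,0,0,1,0,0,0,0,1,0,0,0,0,1,0,0,0,0,1,0,0,0,0,1]
}}

```text
time_s: 12.2
tcp_pos: [0.6516, -0.1662, 0.1779]
eef_rot: [-179.9, 0.1, -157.6]
contact_force: [-1.2, 1.1, 8.6]
gripper_width: 0.024
```

```bash
python3 chk.py
```

```text
[ 0.65167373 -0.16620369  0.17789455] 8.204063552765813
18
```

Call:
{"fn": "carry_out", "kwargs": {
  "commands": [0,0,-0.015,0,1,0,0,0,0,1,0,0,0,0,1,0,0,0,0,1,0,0,0,0,1,0,0,0,0,1]
}}

```text
time_s: 13.0
tcp_pos: [0.6516, -0.1662, 0.1769]
eef_rot: [-179.9, 0.1, -157.6]
contact_force: [-1.5, 1.0, 5.9]
gripper_width: 0.0243
```

```bash
python3 chk.py
```

```text
[ 0.65159778 -0.16621506  0.17696566] 6.408900175030578
710
```

The force dropped and the scene changed at the drawer front, so the drawer is moving. I'll hold a moment, then check.

Call:
{"fn": "carry_out", "kwargs": {
  "commands": [0,0,0,0,1,0,0,0,0,1,0,0,0,0,1,0,0,0,0,1,0,0,0,0,1]
}}

```text
time_s: 13.7
tcp_pos: [0.6516, -0.1662, 0.177]
eef_rot: [-179.9, 0.1, -157.6]
contact_force: [-0.3, 1.4, 6.2]
gripper_width: 0.0244
```

```bash
python3 chk.py; python3 -c "
import cv2
cv2.imwrite('pics/c5.png',cv2.resize(cv2.imread('pics/now.png')[120:260,200:370],(680,560),interpolation=cv2.INTER_CUBIC))"
```

```text
[ 0.65159328 -0.16619033  0.17695903] 6.194766846304521
708
```

View pics/c5.png

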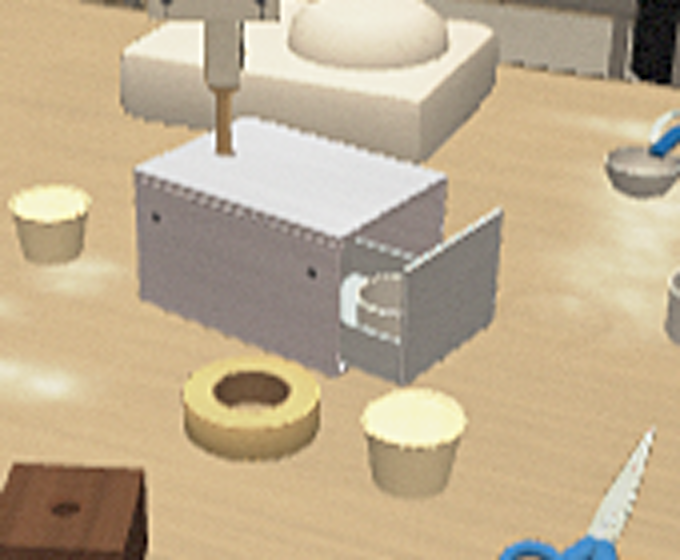

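The drawer is fully out, with its front around (450,300) in the crop and about 45 mm clear of the case. Next I withdraw and carry the dowel back.

Call:
{"fn": "carry_out", "kwargs": {
  "commands": [0,0,0.2,0,1,0,0,0.35,0,1,0,0,0.35,0,1,0,0,0.4,0,1,0,0,0.4,0,1,0,0,0,0,1,0,0,0,0,1]
}}

```text
time_s: 14.6
tcp_pos: [0.651, -0.166, 0.2444]
eef_rot: [180.0, 0.1, -157.6]
contact_force: [0.8, -0.1, -1.4]
gripper_width: 0.0241
```

Call:
{"fn": "carry_out", "kwargs": {
  "commands": [-0.1,0.4,0,0,1,-0.2,0.84,0,0,1,-0.2,0.84,0,0,1,-0.2,0.84,0,0,1,-0.2,0.84,0,0,1,-0.2,0.84,0,0,1,-0.2,0.84,0,0,1,-0.2,0.84,0,0,1]
}}

```text
time_s: 15.4
tcp_pos: [0.5897, 0.0868, 0.2431]
eef_rot: [180.0, -0.1, -157.6]
contact_force: [-0.2, 0.2, -0.5]
gripper_width: 0.0242
```

Call:
{"fn": "carry_out", "kwargs": {
  "commands": [-0.2,0.84,0,0,1,-0.2,0.84,0,0,1,-0.1,0.4,0,0,1,0,0,0,0,1,0,0,0,0,1,0,0,0,0,1]
}}

```text
time_s: 16.0
tcp_pos: [0.571, 0.1676, 0.2436]
eef_rot: [-180.0, -0.0, -157.6]
contact_force: [-1.1, 0.5, -1.2]
gripper_width: 0.0239
```

Call:
{"fn": "carry_out", "kwargs": {
  "commands": [0,0.04,-0.4,0,1,0,0,-0.5,0,1,0,0,-0.5,0,1,0,0,-0.4,0,1,0,0,0,0,1,0,0,0,0,1]
}}

```text
time_s: 16.6
tcp_pos: [0.5714, 0.1691, 0.1722]
eef_rot: [-180.0, -0.0, -157.7]
contact_force: [-0.4, 0.3, -0.7]
gripper_width: 0.0243
```

```bash
python3 - <<'E'
from h import *
for n in('wrist','scene'): snap(n,n+'6.png')
s=telemetry.get_state();print(s['time_s'],s['tcp_pos'],s['contact_force'])
tip=s['tcp_pos']-[0,0,.1145]
c=np.zeros((400,800,3),np.uint8)
for k,(n) in enumerate(('wrist','scene')):
    t=proj(n+'6.png',tip);h=proj(n+'6.png',[.572,.17,.05]);u,v=[int(x) for x in h]
    print(n,'tip',t,'hole',h,'origin',u-40,v-40)
    c[:,400*k:400*k+400]=cv2.resize(cv2.imread(f'pics/{n}6.png')[v-40:v+40,u-40:u+40],(400,400),interpolation=cv2.INTER_CUBIC)
cv2.imwrite('pics/c6.png',c)
E
```

```text
16.7 [0.57186371 0.16971715 0.17311336] [ 0.66795138 -0.32428628 -0.68772076]
wrist tip [255.  191.6] hole [255.2 188.7] origin 215 148
scene tip [217.5 242.4] hole [217.6 246. ] origin 177 206
```

View pics/c6.png

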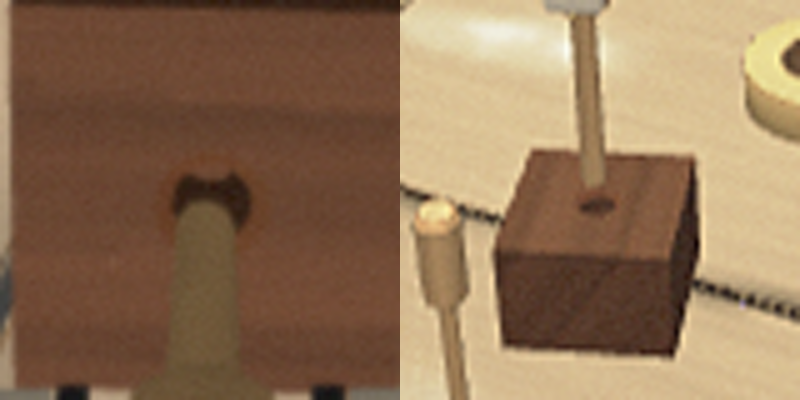

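The tip is centred over the block's hole in both views: hole at (210,200), shaft at (206,205) in the wrist crop.

Call:
{"fn": "carry_out", "kwargs": {
  "commands": [0,0,-0.12,0,1,0,0,-0.12,0,1,0,0,-0.12,0,1,0,0,0,0,1]
}}

```text
time_s: 17.1
tcp_pos: [0.5706, 0.1697, 0.1567]
eef_rot: [-180.0, -0.1, -157.6]
contact_force: [0.5, -0.4, -1.1]
gripper_width: 0.0242
```

Call:
{"fn": "carry_out", "kwargs": {
  "commands": [0,0,-0.15,0,1,0,0,-0.15,0,1,0,0,-0.15,0,1,0,0,-0.15,0,1,0,0,-0.15,0,1,0,0,0,0,1]
}}

```text
time_s: 17.7
tcp_pos: [0.5706, 0.1696, 0.1264]
eef_rot: [-180.0, -0.1, -157.6]
contact_force: [0.4, -0.7, -0.8]
gripper_width: 0.024
```

Call:
{"fn": "carry_out", "kwargs": {
  "commands": [0,0,-0.04,0,1,0,0,0,0,1,0,0,0,0,1,0,0,0,0,1]
}}

```text
time_s: 18.1
tcp_pos: [0.5712, 0.17, 0.1262]
eef_rot: [180.0, 0.0, -157.6]
contact_force: [0.3, -0.5, -0.1]
gripper_width: 0.024
```

Call:
{"fn": "carry_out", "kwargs": {
  "commands": [0,0,-0.04,0,1,0,0,0,0,1,0,0,0,0,1,0,0,0,0,1]
}}

```text
time_s: 18.5
tcp_pos: [0.5713, 0.17, 0.1245]
eef_rot: [180.0, 0.0, -157.6]
contact_force: [0.7, 0.8, 0.3]
gripper_width: 0.0243
```

Call:
{"fn": "carry_out", "kwargs": {
  "commands": [0,0,0,0,0.2,0,0,0,0,0,0,0,0,0,-0.3,0,0,0,0,-1,0,0,0,0,-1,0,0,0,0,-1,0,0,0,0,-1,0,0,0,0,-1]
}}

```text
time_s: 19.3
tcp_pos: [0.5711, 0.1699, 0.1244]
eef_rot: [-180.0, -0.0, -157.6]
contact_force: [-0.5, -0.1, -0.4]
gripper_width: 0.0826
```

Call:
{"fn": "carry_out", "kwargs": {
  "commands": [0,0,0.4,0,-1,0,0,0.8,0,-1,0,0,0.8,0,-1,0,0,0.8,0,-1,0,0,0.6,0,-1,-0.6,0,0,0,-1,-0.6,0,0,0,-1,0,0,0,0,-1]
}}

```text
time_s: 20.1
tcp_pos: [0.5211, 0.1696, 0.261]
eef_rot: [180.0, 0.0, -157.6]
contact_force: [0.2, 0.1, 0.2]
gripper_width: 0.088
```

```bash
python3 - <<'E'
from h import *
snap('scene','f.png');s=telemetry.get_state();print(s['time_s'],s['tcp_pos'],s['contact_force'],s['gripper_width'])
cv2.imwrite('pics/f2.png',cv2.resize(cv2.imread('pics/f.png')[130:330,130:400],(800,592),interpolation=cv2.INTER_CUBIC))
E
```

```text
20.15 [0.5222988  0.16991393 0.26106652] [-0.17528193 -0.0760498   0.12890398] 0.08755949334654857
```

View pics/f2.png

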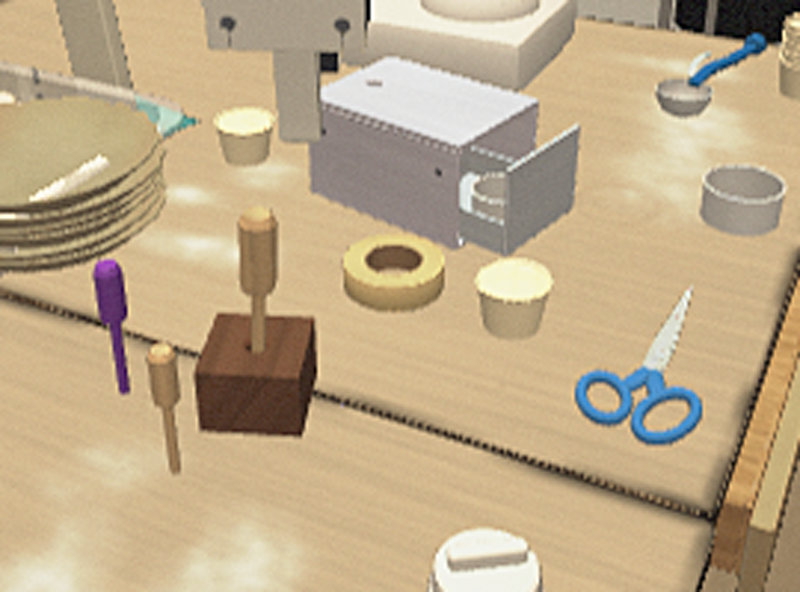

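```bash
python3 -c "
from h import *
print(r.close_job())"
```

```text
the job is handed in; nothing more can be done
None
```

The drawer is open, the dowel is back in its block, and I handed the job in at about 20 s.

- **Catch:** I took the larger wooden dowel from the block and lowered it through the release hole. It touched the catch about 29 mm below the top. I then pressed in steps of 2 mm down to 0.6 mm. The highest reading was 8.6 N, well under the 16 N limit. The drawer sprang out between two readings, and the force then dropped to about 6 N. I kept the catch down for over a second.
- **Last checks:** The final picture shows the drawer fully out. The dowel is upright in the block, with its top at the same image height as at the start, and it was let go at the same tool height it was picked up from. Tape, cups and the other dowels look unmoved. The gripper was open and clear, with no contact force.
- **Disagreements:** While I was lining up on the release hole, the two cameras differed by about 3 mm on where the tip was relative to the hole. I split the difference and the dowel went in without force. In the final picture the dowel's top sits about 3 px to the side of its first reading, which fits the loose hole in the block; its seating was judged from that picture and the tool height, not measured.

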